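Bring the soup pot's zone to boost on a touch-slider induction hob

ROBOT

A 7-joint arm with a two-finger parallel gripper is mounted at the origin on the work surface. World frame = base frame: x ahead of the robot, y to its left, z up, the work surface at z = 0. Lengths are in mm, angles in rad, forces in N, time in s.
With the tool pointing down it reaches from about 375 to 925 mm from the base axis. Payload 3.1 kg.
Tool frame: the origin (TCP) lies at the very end of the fingers, on their centre line; the grasp point (between the pads) lies 19 mm behind it; z points along the fingers, y is the line along which they close (so a half turn about z gives the same grasp; the last joint's range is limited). The gripper opens to 85 mm and grips with 20 to 120 N. Pads are 22 mm wide; open, the fingers measure 114 mm over their backs; the gripper's body (76 mm by 85 mm) begins 54 mm behind the grasp point. The pads swing forward as they close: fully open they stand 13 mm farther back than shut.
Start: joints at [-1.318, 0.383, 0.044, 1.598, -0.018, 1.161, -0.05], TCP at [223.349, 610.424, 197.469] pointing down, gripper open.
Joint ranges: [-2.61, 2.61], [-0.41, 2.15], [-1.48, 1.57], [0, 2.5], [-1.57, 4.71], [0.05, 1.97], [-2.85, 2.85]. Speed limits (rad/s): [2.79, 2.79, 3.14, 3.14, 3.14, 3.14, 3.14].

INTERFACE

Orientations are given as a unit quaternion [x, y, z, w].
In Python, from cell import bot gives the robot as it stands. The module is installed in compiled form; this text tells all that it offers.
- The arm moves only by the tool carry_out, never from a script. Its argument "commands" is a list of rows, each an object of numbers: "dx", "dy", "dz": the shift along the tool's x, y, z in units of 0.12 m (1.0 is 0.12 m); "rx", "ry", "rz": the turn, a rotation vector about the tool's x, y, z in units of 180 degrees (1.0 is 180 degrees); "gripper": the gripper's target within -1 to 1 (fully open at 1, half-way at 0, shut at -1). A call has exactly 10 rows; each row is the pose to reach, as a shift and turn from the pose commanded when the call began, along the tool's axes at that moment, turning the shorter way round; what a row does not reach only later rows make up. A row lasts 1/10 s, in which the tool goes at most 50 mm and 8.59 degrees, less where a joint would pass 70% of its speed; a pose out of reach is approached as far as the arm can. A call with a number of a shift or a turn outside -1 to 1 is refused whole. A call with a gripper value outside its range is refused whole. The fingers move at their own pace and stop on an object; the grip force is fixed at half the most. Time passes only in rows, so rows that repeat a pose let the fingers close, or fill a call up. It gives the time, the measured TCP pose, the force and the opening at its end, in the units of the state.
- bot.state(): the state, without advancing time (a new reading comes with each control period).
- bot.capture(name): name is "scene" or "side" or "wrist"; returns (picture, depth): 420x560x3 uint8, blue, green, red; 420x560 float32, mm along the optical axis (not along the pixel's ray), 0 where there is no reading.
- bot.camera_info(name): a dict with "camera_matrix" (3x3 intrinsics, pixels), "D" ([k1, k2, p1, p2, k3] as OpenCV has them; the pictures are not rectified), "eye" and "rotation" of the camera in the world. Camera axes: x right, y down, z forward; pixel columns grow to the right and rows downward; lengths in mm; the calibration is good to about 2 mm. A picture is of the moment at which its call begins: read the wrist's pose just before it. camera_info takes no time and is no camera call; for the wrist camera it gives the pose at the moment of the call.
- bot.hand_in(): hands the job in, once; it reports no verdict.
The state is a dict: "t": time; "qpos": joint angles; "qd": joint speeds; "joint_torque": joint torques, N m; "ee_pos": TCP position; "orientation": TCP orientation; "ft_force": force on the tool from outside, world axes, zero at the start; "moment": the same for the moment, N m; "gripper_width": finger opening in mm.
Only numpy, scipy, OpenCV 4.12 (cv2) and the standard library are available. Lean on these libraries where they do the work, as an engineer would, in place of code of your own. Each camera call takes 0.05 s, during which the arm holds its last target. There are 200 camera calls.

TASK

Heat the soup: with a fingertip, touch the power key in the middle of the induction hob's front panel, then slide slowly along the slider of the zone that the tall soup pot stands on, from its first, smallest mark through every mark to the last and largest one, touching the glass lightly or skimming just over it. Finish while holding the fingertip there on the largest mark (that is how boost is set). Leave the slider of the shallow pan's zone untouched, do not strike or press the glass hard, and do not move the pots or the things standing around them.

Things in the scene. Friction and masses are not known exactly. Their poses are not given: they have to be found in the camera images.
- hob: two-zone induction hob: fixed, level black-glass slab, 600 mm wide (y), 360 deep (x), hard flat top at z = 65 mm; origin under its centre, on the worktop; x points from the front edge with the touch panel (nearest the robot) to the back, y to the left seen from the robot. Zones centred at x 45, y +150 (left) and -150 mm (right), each set by the slider right in front of it.
- power_key (a point): centre of the power key on the glass, hob x = -135 mm, y = 0: a white 17 mm ring, open at its back, with a short stroke (the small square key 38 mm to each side is not needed). All sensors follow the point midway between the tips of shut, upright fingers, touching or less than about 8 mm above the glass and within about 10 mm of the key or row; 0.2 s is enough
- left_first (a point): on the glass, centre of the first (smallest, leftmost) mark of the left slider. Each slider is a straight row, along the hob's y at x = -135 mm, of ten white bars 15 mm apart and 6 mm wide, growing from 5 to 23 mm long from left to right (y falls from first to last); this one at y = +217.5 mm
- left_last (a point): on the glass, centre of the tenth and last (largest) mark of the left slider, at hob y = +82.5 mm, 135 mm to the right of its first
- right_first (a point): on the glass, centre of the first (smallest, leftmost) mark of the right slider, at hob y = -82.5 mm, its end nearest the power key
- right_last (a point): on the glass, centre of the tenth and last (largest, rightmost) mark of the right slider, at hob y = -217.5 mm. The glass is hard: a blow or push over 60 N is too much, so come down on it slower than 40 mm/s
- pot: tall steel soup pot, lid on with a black knob, 176 mm across, 151 mm high over the knob, two loop handles 25 mm out at the sides (its y); loose on the left or right zone; origin at the centre of its underside
- pan: shallow open steel pan, 200 mm across, 50 mm high, two loop handles 25 mm out at the sides (its y); loose on the other zone; origin at the centre of its underside
- jar: spice jar 48 mm across, 90 mm high, on the worktop in front of the hob's left front corner; origin under its centre
- spoon: wooden spoon 250 mm long lying on the worktop in front of the hob, less than 25 mm high; origin under its middle
- mug: white mug 82 mm across, 92 mm high, standing beside a front corner of the hob; origin under its centre
- mill: dark wooden pepper mill 56 mm across, 160 mm high, standing beside a front corner of the hob; origin under its centre

How it is judged:
By the outcome, as a careful person would: the job done as asked, in the order asked, and still so for the second after the job is handed in, while the arm keeps its last pose, push and grip.
It also fails if it takes over 45 s, if anything falls off the work surface, if the arm or the gripper's body presses on something with over 40 N, if the wrist force passes 120 N, or if a joint passes its speed limit or range.

## Working session

There is one attempt and no reset: what is moved stays moved. The work goes in short steps, Python scripts to look and compute and a tool call to move; the robot and the scene stay as the last step left them, time stands still between calls to the robot, and variables do not carry over. Pictures are saved under pics/ and viewed, on a budget of 10 in all, crops included, one or two more only if the job needs it, and the job is handed in when it is done.

Besides the shell and the picture viewer there is one more tool, called in YAML: its name, and indented under it one key for each argument. carry_out: Moves the arm, as the interface text tells. Its arguments: {"type":"object","properties":{"commands":{"type":"array","items":{"type":"object","properties":{"dx":{"type":"number"},"dy":{"type":"number"},"dz":{"type":"number"},"rx":{"type":"number"},"ry":{"type":"number"},"rz":{"type":"number"},"gripper":{"type":"number"}}}}},"required":["commands"]}

```bash
mkdir -p pics; python3 - <<'E'
from cell import bot
import cv2,numpy as np
s=bot.state();print({k:np.round(v,3).tolist() for k,v in s.items()})
for n in("scene","side"):
    p,d=bot.capture(n);cv2.imwrite(f"pics/{n}0.png",p);np.save(f"{n}0.npy",d)
    i=bot.camera_info(n);print(n,{k:np.round(v,3).tolist() for k,v in i.items()})
E
```

```text
{'t': 0.0, 'qpos': [-1.318, 0.384, 0.044, 1.6, -0.018, 1.161, -0.05], 'qd': [-0.002, 0.0, -0.0, -0.001, -0.002, -0.0, 0.0], 'joint_torque': [0.0, -43.347, 1.025, -24.951, 0.011, 0.011, -0.0], 'ee_pos': [222.999, 609.438, 196.076], 'orientation': [0.174, 0.985, -0.001, -0.0], 'ft_force': [-0.517, 0.738, -0.887], 'moment': [-0.038, 0.036, 0.007], 'gripper_width': 85.343}
scene {'camera_matrix': [[449.043, 0.0, 271.346], [0.0, 449.043, 207.714], [0.0, 0.0, 1.0]], 'D': [-0.117, 0.0, 0.0, 0.0, 0.0], 'eye': [793.798, -740.405, 804.862], 'rotation': [0.909, 0.123, -0.063, -0.393]}
side {'camera_matrix': [[518.58, 0.0, 289.938], [0.0, 518.58, 201.193], [0.0, 0.0, 1.0]], 'D': [-0.128, 0.0, 0.0, 0.0, 0.0], 'eye': [-148.004, -663.076, 1031.794], 'rotation': [0.841, -0.375, 0.15, -0.361]}
```

View pics/scene0.png

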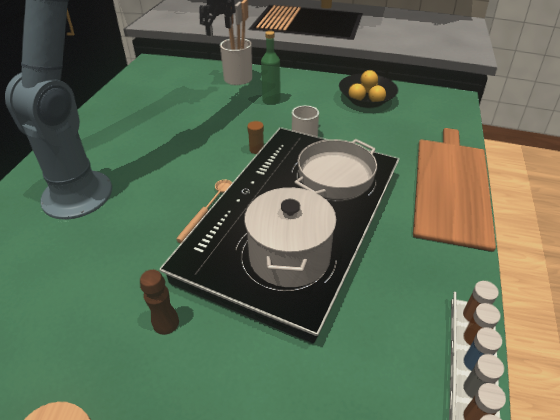

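View pics/side0.png

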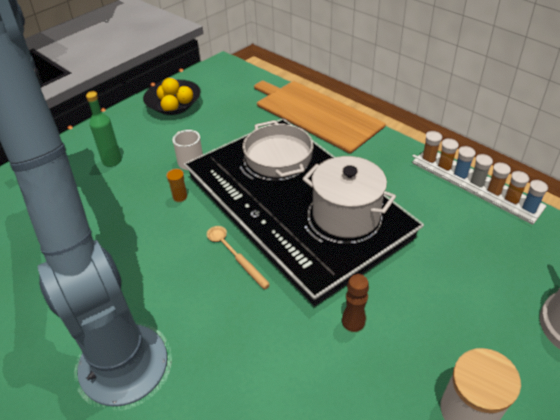

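The scene view shows the pot on the near zone, which is the right one. Its slider runs from about (240,200) to (200,248), with the key at (246,191). The pan is on the left zone. In the side view the right slider runs (272,230) to (308,265). The mill stands off the right front corner, and the spoon, jar and mug are in front and to the left. Next I'll measure the bars.

```bash
cat > h.py <<'E'
import cv2,numpy as np
from cell import bot
from scipy.spatial.transform import Rotation as R
def cast(i,px,z):
    u=cv2.undistortPoints(np.float64(px).reshape(-1,1,2),np.array(i["camera_matrix"]),np.array(i["D"])).reshape(-1,2)
    r=np.array(i["rotation"],float)
    r=R.from_quat(r) if r.size==4 else R.from_matrix(r)
    v=r.apply(np.c_[u,np.ones(len(u))]);e=np.array(i["eye"])
    return e+v*((z-e[2])/v[:,2])[:,None]
def blobs(p,th,lo=3,hi=200):
    g=cv2.cvtColor(p,cv2.COLOR_BGR2GRAY)
    n,l,s,c=cv2.connectedComponentsWithStats((g>th).astype(np.uint8))
    return [(c[k],s[k,4]) for k in range(1,n) if lo<=s[k,4]<=hi]
E
python3 - <<'E'
from h import *
for n,box in(("scene",(190,135,290,260)),("side",(200,160,320,275))):
    p=cv2.imread(f"pics/{n}0.png");i=bot.camera_info(n)
    for th in (130,):
        b=[x for x in blobs(p,th,4,120) if box[0]<x[0][0]<box[2] and box[1]<x[0][1]<box[3]]
        w=cast(i,[x[0] for x in b],65)
        for x,q in zip(b,w): print(n,np.round(x[0],1),x[1],np.round(q[:2],1))
E
```

```text
scene [271.7 136.3] 29 [483.2 310. ]
scene [260.2 150.2] 6 [470.8 235.9]
scene [277.2 151. ] 5 [518. 244.]
scene [275.  153.8] 6 [515.7 229.6]
scene [272.5 156.8] 8 [512.6 214.9]
scene [270.3 159.8] 10 [510.6 200. ]
scene [267.7 162.8] 11 [507.5 185.3]
scene [265.2 165.9] 13 [504.9 170.4]
scene [262.7 169. ] 15 [502.2 156. ]
scene [259.7 172. ] 15 [498.2 141.7]
scene [252.2 181.8] 6 [491.2  98. ]
scene [242.5 190.5] 4 [477.9  59.3]
scene [238.2 199.8] 6 [478.7  23.3]
scene [225.6 215.2] 5 [467.4 -36.1]
scene [222.4 219.1] 7 [464.8 -50.6]
scene [219.4 223.1] 9 [462.6 -64.8]
scene [215.9 227.2] 11 [459.4 -79.5]
scene [212.5 231.5] 12 [456.8 -94.5]
scene [209.1 235.7] 15 [ 454.2 -109.1]
scene [205.6 240.2] 16 [ 451.6 -124. ]
scene [202.2 244.7] 19 [ 449.2 -138.8]
scene [244.  245.5] 4 [ 540.4 -116.7]
scene [198.3 249.2] 21 [ 446.  -153.6]
side [212. 171.] 5 [524.7 277.6]
side [246.7 205.1] 9 [492.9 101.4]
side [251.5 213.5] 4 [479.3  69.2]
side [263.4 221.6] 13 [478.9  25. ]
side [305.5 226.5] 4 [537.7 -68. ]
side [273.  231.3] 7 [470.8 -17.1]
side [276.8 235. ] 10 [467.9 -33.1]
side [280.3 238.5] 12 [465.2 -47.8]
side [283.9 242.1] 14 [462.2 -62.8]
side [287.8 245.4] 18 [460.5 -77.4]
side [291.5 249. ] 22 [458.1 -92. ]
side [294.9 253. ] 26 [ 454.2 -106.8]
side [298.8 256.7] 26 [ 451.7 -121.8]
side [302.5 260.5] 30 [ 448.6 -136.3]
side [306.8 264.1] 35 [ 447.2 -151.3]
```

```bash
python3 - <<'E'
from h import *
D={n:(bot.camera_info(n),np.load(n+"0.npy")) for n in("scene","side")}
for n,nm,px in(("scene","mill base",(166,325)),("scene","mill top",(152,277)),("scene","bottle base",(271,98)),("scene","bottle top",(270,36)),("scene","crock rim",(237,50)),("scene","jar top",(256,126)),("scene","mug rim",(306,112)),("side","mill top",(357,282)),("side","bottle top",(93,98)),("scene","knob",(290,206)),("scene","potrim front",(248,212)),("side","potrim front",(318,200)),("side","spoon",(240,255)),("side","spoon end",(262,280))):
    i,d=D[n];z=np.median(d[px[1]-1:px[1]+2,px[0]-1:px[0]+2])
    a=cast(i,[px],0)[0];e=np.array(i["eye"]);r=R.from_quat(i["rotation"]) if np.size(i["rotation"])==4 else R.from_matrix(i["rotation"])
    v=a-e;print(n,nm,np.round(e+v*z/(r.inv().apply(v)[2])))
s=bot.state();e=s["ee_pos"];r=R.from_quat(s["orientation"])
for nm,q in(("key",(485,62,65)),("first",(470.3,-19.5,65)),("last",(446.6,-152.5,65))):
    print(nm,np.round(r.inv().apply(np.array(q)-e)/120,3))
E
```

```text
scene mill base [ 443. -331.   27.]
scene mill top [ 434. -315.  159.]
scene bottle base [400. 593.  26.]
scene bottle top [395. 613. 240.]
scene crock rim [242. 709. 137.]
scene jar top [433. 320.  86.]
scene mug rim [551. 465.  67.]
side mill top [ 421. -313.  162.]
side bottle top [386. 609. 246.]
scene knob [ 645. -122.  214.]
scene potrim front [ 560. -128.  183.]
side potrim front [560. -89. 156.]
side spoon [385.  20.  19.]
side spoon end [365. -79.  21.]
key [-3.618 -3.532  1.102]
first [-3.736 -4.212  1.104]
last [-3.931 -5.321  1.106]
```

carry_out:
  commands:
    - {"dx":-0.05,"dy":-0.05,"gripper":-1}
    - {"dx":-0.15,"dy":-0.15,"gripper":-1}
    - {"dx":-0.27,"dy":-0.27,"gripper":-1}
    - {"dx":-0.39,"dy":-0.39,"gripper":-1}
    - {"dx":-0.51,"dy":-0.51,"gripper":-1}
    - {"dx":-0.63,"dy":-0.63,"gripper":-1}
    - {"dx":-0.75,"dy":-0.75,"gripper":-1}
    - {"dx":-0.86,"dy":-0.86,"gripper":-1}
    - {"dx":-0.95,"dy":-0.95,"gripper":-1}
    - {"dx":-1,"dy":-1,"gripper":-1}

```text
invalid input
```

carry_out:
  commands:
    - {"dx":-0.05,"dy":-0.05,"gripper":-1}
    - {"dx":-0.15,"dy":-0.15,"gripper":-1}
    - {"dx":-0.27,"dy":-0.27,"gripper":-1}
    - {"dx":-0.39,"dy":-0.39,"gripper":-1}
    - {"dx":-0.51,"dy":-0.51,"gripper":-1}
    - {"dx":-0.63,"dy":-0.63,"gripper":-1}
    - {"dx":-0.75,"dy":-0.75,"gripper":-1}
    - {"dx":-0.86,"dy":-0.86,"gripper":-1}
    - {"dx":-0.95,"dy":-0.95,"gripper":-1}
    - {"dx":-1,"dy":-1,"gripper":-1}

```text
invalid input
```

carry_out:
  commands:
    - {"dx":-0.05,"dy":-0.05,"gripper":-1}
    - {"dx":-0.15,"dy":-0.15,"gripper":-1}
    - {"dx":-0.27,"dy":-0.27,"gripper":-1}
    - {"dx":-0.39,"dy":-0.39,"gripper":-1}
    - {"dx":-0.51,"dy":-0.51,"gripper":-1}
    - {"dx":-0.63,"dy":-0.63,"gripper":-1}
    - {"dx":-0.75,"dy":-0.75,"gripper":-1}
    - {"dx":-0.86,"dy":-0.86,"gripper":-1}
    - {"dx":-0.95,"dy":-0.95,"gripper":-1}
    - {"dx":-1,"dy":-1,"rz":-0.03,"gripper":-1}

```text
invalid input
```

carry_out:
  commands:
    - {"dx":-0.05,"dy":-0.05,"rz":-0.01,"gripper":-1}
    - {"dx":-0.15,"dy":-0.12,"rz":-0.02,"gripper":-1}
    - {"dx":-0.25,"dy":-0.2,"rz":-0.025,"gripper":-1}
    - {"dx":-0.35,"dy":-0.28,"rz":-0.025,"gripper":-1}
    - {"dx":-0.45,"dy":-0.36,"rz":-0.025,"gripper":-1}
    - {"dx":-0.53,"dy":-0.42,"rz":-0.025,"gripper":-1}
    - {"dx":-0.58,"dy":-0.46,"rz":-0.025,"gripper":-1}
    - {"dx":-0.58,"dy":-0.46,"rz":-0.025,"gripper":-1}
    - {"dx":-0.58,"dy":-0.46,"rz":-0.025,"gripper":-1}
    - {"dx":-0.58,"dy":-0.46,"rz":-0.025,"gripper":-1}

```text
invalid input
```

```bash
python3 - <<'E'
from h import *
i=bot.camera_info("wrist");s=bot.state();p,d=bot.capture("wrist");cv2.imwrite("pics/w1.png",p)
e=s["ee_pos"];r=R.from_quat(s["orientation"]);print(s["t"],np.round(e,1),r.as_matrix().round(3).tolist(),s["gripper_width"],np.round(s["ft_force"],1))
for nm,q in(("key",(485,62,65)),("first",(470.3,-19.5,65)),("last",(446.6,-152.5,65))):
    print(nm,np.round(r.inv().apply(np.array(q)-e)/120,3))
for c,a in blobs(p,150,15,3000): print(np.round(c,1),a,np.round(cast(i,[c],65)[0,:2],1))
E
```

```text
0.1 [223.  609.5 196.2] [[-0.939, 0.344, -0.001], [0.344, 0.939, -0.002], [-0.0, -0.002, -1.0]] 85.16219118866837 [-0.3 -0.1 -1.8]
key [-3.618 -3.532  1.102]
first [-3.736 -4.212  1.104]
last [-3.931 -5.321  1.106]
```

View pics/w1.png

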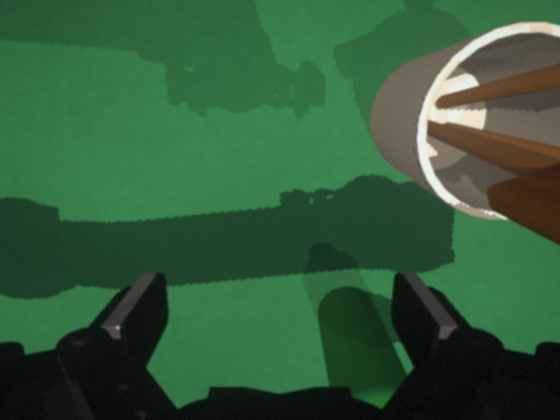

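carry_out:
  commands:
    - {"dx":-0.05,"dy":-0.05,"dz":0,"rx":0,"ry":0,"rz":0,"gripper":-1}
    - {"dx":-0.15,"dy":-0.15,"dz":0,"rx":0,"ry":0,"rz":0,"gripper":-1}
    - {"dx":-0.27,"dy":-0.27,"dz":0,"rx":0,"ry":0,"rz":0,"gripper":-1}
    - {"dx":-0.39,"dy":-0.39,"dz":0,"rx":0,"ry":0,"rz":0,"gripper":-1}
    - {"dx":-0.51,"dy":-0.51,"dz":0,"rx":0,"ry":0,"rz":0,"gripper":-1}
    - {"dx":-0.63,"dy":-0.63,"dz":0,"rx":0,"ry":0,"rz":0,"gripper":-1}
    - {"dx":-0.75,"dy":-0.75,"dz":0,"rx":0,"ry":0,"rz":0,"gripper":-1}
    - {"dx":-0.86,"dy":-0.86,"dz":0,"rx":0,"ry":0,"rz":0,"gripper":-1}
    - {"dx":-0.95,"dy":-0.95,"dz":0,"rx":0,"ry":0,"rz":0,"gripper":-1}
    - {"dx":-1,"dy":-1,"dz":0,"rx":0,"ry":0,"rz":0,"gripper":-1}

```text
t: 1.15
ee_pos: [296.0, 454.7, 197.5]
orientation: [0.175, 0.984, -0.0, 0.0]
ft_force: [-0.3, 0.1, 0.2]
gripper_width: 0.0
```

carry_out:
  commands:
    - {"dx":-0.05,"dy":-0.05,"dz":0,"rx":0,"ry":0,"rz":0,"gripper":-1}
    - {"dx":-0.15,"dy":-0.15,"dz":0,"rx":0,"ry":0,"rz":0,"gripper":-1}
    - {"dx":-0.27,"dy":-0.27,"dz":0,"rx":0,"ry":0,"rz":0,"gripper":-1}
    - {"dx":-0.39,"dy":-0.39,"dz":0,"rx":0,"ry":0,"rz":0,"gripper":-1}
    - {"dx":-0.51,"dy":-0.51,"dz":0,"rx":0,"ry":0,"rz":0,"gripper":-1}
    - {"dx":-0.63,"dy":-0.63,"dz":0,"rx":0,"ry":0,"rz":0,"gripper":-1}
    - {"dx":-0.75,"dy":-0.75,"dz":0,"rx":0,"ry":0,"rz":0,"gripper":-1}
    - {"dx":-0.86,"dy":-0.86,"dz":0,"rx":0,"ry":0,"rz":0,"gripper":-1}
    - {"dx":-0.95,"dy":-0.95,"dz":0,"rx":0,"ry":0,"rz":0,"gripper":-1}
    - {"dx":-1,"dy":-1,"dz":0,"rx":0,"ry":0,"rz":0,"gripper":-1}

```text
t: 2.15
ee_pos: [367.0, 301.0, 197.5]
orientation: [0.175, 0.985, -0.0, 0.0]
ft_force: [0.7, -0.3, -1.5]
gripper_width: -0.0
```

carry_out:
  commands:
    - {"dx":-0.05,"dy":-0.05,"dz":0,"rx":0,"ry":0,"rz":0,"gripper":-1}
    - {"dx":-0.15,"dy":-0.15,"dz":0,"rx":0,"ry":0,"rz":0,"gripper":-1}
    - {"dx":-0.27,"dy":-0.27,"dz":0,"rx":0,"ry":0,"rz":0,"gripper":-1}
    - {"dx":-0.39,"dy":-0.39,"dz":0,"rx":0,"ry":0,"rz":0,"gripper":-1}
    - {"dx":-0.51,"dy":-0.51,"dz":0,"rx":0,"ry":0,"rz":0,"gripper":-1}
    - {"dx":-0.63,"dy":-0.63,"dz":0,"rx":0,"ry":0,"rz":0,"gripper":-1}
    - {"dx":-0.75,"dy":-0.75,"dz":0,"rx":0,"ry":0,"rz":0,"gripper":-1}
    - {"dx":-0.86,"dy":-0.86,"dz":0,"rx":0,"ry":0,"rz":0,"gripper":-1}
    - {"dx":-0.95,"dy":-0.95,"dz":0,"rx":0,"ry":0,"rz":0,"gripper":-1}
    - {"dx":-1,"dy":-1,"dz":0,"rx":0,"ry":0,"rz":0,"gripper":-1}

```text
t: 3.15
ee_pos: [438.3, 147.7, 197.6]
orientation: [0.175, 0.985, -0.0, 0.0]
ft_force: [0.9, 0.7, -1.2]
gripper_width: -0.1
```

carry_out:
  commands:
    - {"dx":-0.05,"dy":-0.05,"dz":0,"rx":0,"ry":0,"rz":-0.01,"gripper":-1}
    - {"dx":-0.15,"dy":-0.12,"dz":0,"rx":0,"ry":0,"rz":-0.02,"gripper":-1}
    - {"dx":-0.25,"dy":-0.2,"dz":0,"rx":0,"ry":0,"rz":-0.03,"gripper":-1}
    - {"dx":-0.35,"dy":-0.28,"dz":0,"rx":0,"ry":0,"rz":-0.04,"gripper":-1}
    - {"dx":-0.45,"dy":-0.38,"dz":0,"rx":0,"ry":0,"rz":-0.05,"gripper":-1}
    - {"dx":-0.53,"dy":-0.46,"dz":0,"rx":0,"ry":0,"rz":-0.055,"gripper":-1}
    - {"dx":-0.6,"dy":-0.52,"dz":0,"rx":0,"ry":0,"rz":-0.055,"gripper":-1}
    - {"dx":-0.61,"dy":-0.53,"dz":0,"rx":0,"ry":0,"rz":-0.055,"gripper":-1}
    - {"dx":-0.61,"dy":-0.53,"dz":0,"rx":0,"ry":0,"rz":-0.055,"gripper":-1}
    - {"dx":-0.61,"dy":-0.53,"dz":0,"rx":0,"ry":0,"rz":-0.055,"gripper":-1}

```text
t: 4.15
ee_pos: [484.3, 64.8, 197.4]
orientation: [0.088, 0.996, 0.0, -0.0]
ft_force: [-0.2, 0.5, -0.1]
gripper_width: 0.4
```

```bash
python3 - <<'E'
from h import *
i=bot.camera_info("wrist");s=bot.state();p,d=bot.capture("wrist");cv2.imwrite("pics/w2.png",p)
e=s["ee_pos"];r=R.from_quat(s["orientation"]);print(s["t"],np.round(e,1),r.as_matrix().round(3).tolist(),s["gripper_width"],np.round(s["ft_force"],1))
for nm,q in(("key",(485,62,65)),("first",(470.3,-19.5,65)),("last",(446.6,-152.5,65))):
    print(nm,np.round(r.inv().apply(np.array(q)-e)/120,3))
for c,a in blobs(p,150,15,3000): print(np.round(c,1),a,np.round(cast(i,[c],65)[0,:2],1))
E
```

```text
4.15 [484.3  64.8 197.4] [[-0.984, 0.176, -0.0], [0.176, 0.984, 0.0], [0.001, 0.0, -1.0]] 0.4338777487114435 [-0.2  0.5 -0.1]
key [-0.01  -0.022  1.103]
first [-0.009 -0.712  1.103]
last [-0.01  -1.838  1.102]
[305.   38.7] 398 [375.  105.4]
[171.   50.4] 959 [365.4   4.8]
[428.1  38.2] 15 [391.  195.9]
[417.2  39.2] 18 [390.3 187.9]
[305.4  77.6] 2702 [402.1 101.5]
[349.9  53.7] 57 [391.3 137.3]
[119.9  54.2] 174 [361.4 -33.9]
[354.5  81.8] 15 [411.8 138.3]
[ 13.4 189.4] 276 [ 446.9 -150.9]
[ 31.8 189.4] 234 [ 449.6 -136. ]
[375.1 190.4] 192 [500.3 145. ]
[ 50.2 189.5] 222 [ 452.3 -121.2]
[ 68.4 189.6] 198 [ 454.9 -106.5]
[276.5 188.7] 212 [484.4  64.1]
[393.1 190.6] 174 [503.1 159.7]
[ 86.7 189.7] 172 [457.6 -91.7]
[411.1 190.6] 157 [505.8 174.5]
[429.2 190.6] 143 [508.4 189.3]
[104.9 190. ] 153 [460.5 -76.9]
[123.1 189.9] 133 [463.1 -62.1]
[447.5 190.7] 168 [511.1 204.2]
[465.5 190.9] 151 [513.9 218.9]
[141.2 190.1] 112 [465.9 -47.3]
[483.6 191.1] 131 [516.7 233.6]
[501.8 191. ] 112 [519.3 248.4]
[159.3 190.4] 87 [468.7 -32.6]
[177.3 190.4] 69 [471.3 -17.8]
[230.5 190.5] 97 [479.1  25.9]
[321.5 190.5] 95 [492.5 100.9]
[520.2 191. ] 92 [522.  263.3]
[538.5 191.1] 72 [524.7 278. ]
[276.5 197.4] 53 [491.7  62.7]
[106.7 268.9] 224 [529.8 -97. ]
[474.4 271.4] 53 [589.1 223.6]
[ 92.8 299.7] 587 [ 556.8 -118.3]
[489.5 295.5] 165 [615.4 236. ]
[405.4 381.8] 460 [695.7 153.4]
[  7.7 396.6] 121 [ 643.3 -231.2]
```

View pics/w2.png

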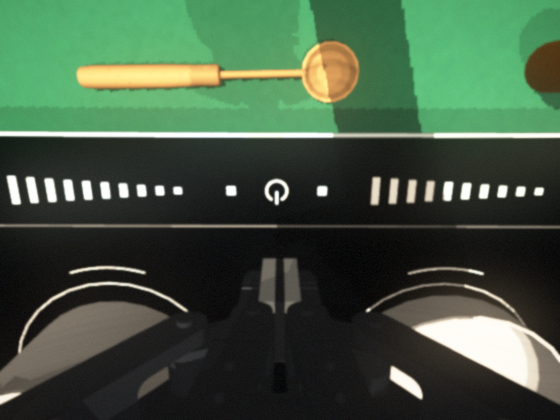

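The wrist view shows the key at (277,190), the right slider from (177,190) to (13,189), and the spoon well in front. Positions from all three cameras agree within about 2 mm. I'll descend at the key now.

carry_out:
  commands:
    - {"dx":-0.012,"dy":-0.013,"dz":0.06,"rx":0,"ry":0,"rz":0,"gripper":-1}
    - {"dx":-0.012,"dy":-0.013,"dz":0.16,"rx":0,"ry":0,"rz":0,"gripper":-1}
    - {"dx":-0.012,"dy":-0.013,"dz":0.28,"rx":0,"ry":0,"rz":0,"gripper":-1}
    - {"dx":-0.012,"dy":-0.013,"dz":0.4,"rx":0,"ry":0,"rz":0,"gripper":-1}
    - {"dx":-0.012,"dy":-0.013,"dz":0.52,"rx":0,"ry":0,"rz":0,"gripper":-1}
    - {"dx":-0.012,"dy":-0.013,"dz":0.63,"rx":0,"ry":0,"rz":0,"gripper":-1}
    - {"dx":-0.012,"dy":-0.013,"dz":0.72,"rx":0,"ry":0,"rz":0,"gripper":-1}
    - {"dx":-0.012,"dy":-0.013,"dz":0.79,"rx":0,"ry":0,"rz":0,"gripper":-1}
    - {"dx":-0.012,"dy":-0.013,"dz":0.83,"rx":0,"ry":0,"rz":0,"gripper":-1}
    - {"dx":-0.012,"dy":-0.013,"dz":0.85,"rx":0,"ry":0,"rz":0,"gripper":-1}

```text
t: 5.2
ee_pos: [485.7, 61.9, 95.0]
orientation: [0.089, 0.996, -0.0, -0.0]
ft_force: [0.3, 0.2, -0.5]
gripper_width: 0.1
```

carry_out:
  commands:
    - {"dx":0,"dy":0,"dz":0.02,"rx":0,"ry":0,"rz":0,"gripper":-1}
    - {"dx":0,"dy":0,"dz":0.045,"rx":0,"ry":0,"rz":0,"gripper":-1}
    - {"dx":0,"dy":0,"dz":0.07,"rx":0,"ry":0,"rz":0,"gripper":-1}
    - {"dx":0,"dy":0,"dz":0.095,"rx":0,"ry":0,"rz":0,"gripper":-1}
    - {"dx":0,"dy":0,"dz":0.12,"rx":0,"ry":0,"rz":0,"gripper":-1}
    - {"dx":0,"dy":0,"dz":0.145,"rx":0,"ry":0,"rz":0,"gripper":-1}
    - {"dx":0,"dy":0,"dz":0.17,"rx":0,"ry":0,"rz":0,"gripper":-1}
    - {"dx":0,"dy":0,"dz":0.19,"rx":0,"ry":0,"rz":0,"gripper":-1}
    - {"dx":0,"dy":0,"dz":0.205,"rx":0,"ry":0,"rz":0,"gripper":-1}
    - {"dx":0,"dy":0,"dz":0.215,"rx":0,"ry":0,"rz":0,"gripper":-1}

```text
t: 6.2
ee_pos: [485.7, 61.9, 69.5]
orientation: [0.089, 0.996, -0.0, -0.0]
ft_force: [-0.4, -0.0, -0.4]
gripper_width: -0.1
```

```bash
python3 - <<'E'
from h import *
p,d=bot.capture("side");cv2.imwrite("pics/s3.png",cv2.resize(p[130:290,180:390],None,fx=3.5,fy=3.5,interpolation=cv2.INTER_CUBIC))
s=bot.state();e=s["ee_pos"];r=R.from_quat(s["orientation"]);print(s["t"],np.round(e,1),np.round(s["ft_force"],1))
for nm,q in(("key",(485.5,63,65)),("first",(470.9,-18.5,65)),("last",(446.8,-151.7,65))):
    print(nm,np.round(r.inv().apply(np.array(q)-e)/120,3))
E
```

```text
6.25 [485.6  61.9  69.4] [-0.3 -0.6 -1. ]
key [0.002 0.009 0.036]
first [ 0.002 -0.681  0.037]
last [ 0.003 -1.809  0.037]
```

View pics/s3.png

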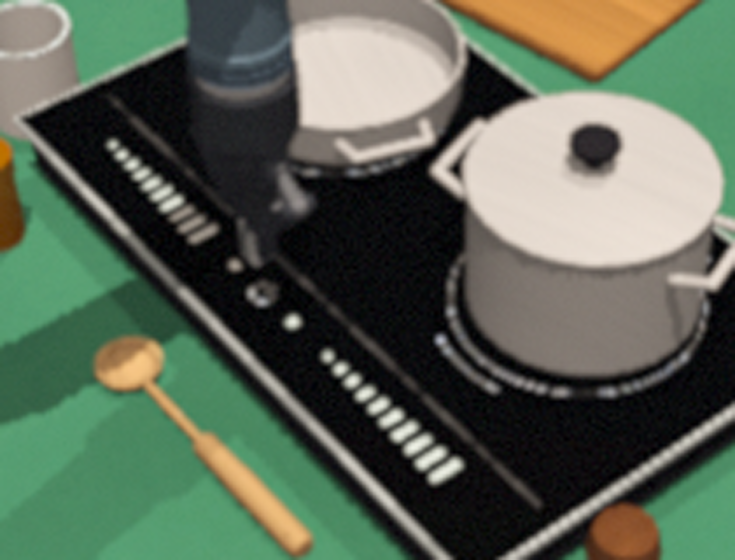

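The crop shows the visible light part of the finger ending at about (255,262), behind the key ring at (262,293). That is more offset than 4 mm of height explains. I'll check it with depth and the wrist view.

```bash
python3 - <<'E'
from h import *
s=bot.state();e=s["ee_pos"]
for n in("side","scene"):
    i=bot.camera_info(n);p,d=bot.capture(n)
    q=np.array(i["rotation"]);r=R.from_quat(q) if q.size==4 else R.from_matrix(q)
    rv=r.inv().as_rotvec();eye=np.array(i["eye"]);
    pr=lambda P:cv2.projectPoints(np.float64([P]),rv,-r.inv().apply(eye),np.array(i["camera_matrix"]),np.array(i["D"]))[0].ravel()
    c=pr(e);print(n,"tip proj",c.round(1),"key proj",pr((485.5,63,65)).round(1),"20 up",pr(e+[0,0,20]).round(1))
    x,y=c.round().astype(int)
    for v in range(y-14,y+5,2):
        row=[]
        for u in range(x-8,x+9,2):
            P=cast(i,[(u,v)],0)[0]-eye;P=eye+P*d[v,u]/r.inv().apply(P)[2];row.append(int(P[2].round()) if d[v,u] else -1)
        print(v,x-8,row)
    cr=p[y-45:y+25,x-45:x+45]
    cv2.imwrite(f"pics/c_{n}.png",cr) 
w,_=bot.capture("wrist")
a=[cv2.resize(cv2.imread(f"pics/c_{n}.png"),(400,311),interpolation=cv2.INTER_CUBIC) for n in("side","scene")]
o=np.hstack([np.vstack(a)[:600],cv2.resize(w[:,140:420],(400,600))]);cv2.imwrite("pics/m4.png",np.clip(o.astype(float)*2.0,0,255).astype(np.uint8))
E
```

```text
side tip proj [255.  212.3] key proj [254.8 213.3] 20 up [254.5 206.9]
198 247 [66, 128, 134, 133, 150, 129, 65, 70, 67]
200 247 [66, 117, 130, 131, 127, 125, 65, 67, 69]
202 247 [66, 116, 118, 117, 126, 117, 63, 68, 63]
204 247 [70, 62, 114, 110, 111, 69, 66, 66, 65]
206 247 [68, 64, 64, 70, 68, 65, 68, 63, 66]
208 247 [63, 64, 65, 63, 65, 66, 64, 66, 63]
210 247 [68, 67, 66, 65, 68, 68, 71, 64, 68]
212 247 [60, 61, 65, 64, 68, 68, 68, 67, 61]
214 247 [71, 65, 69, 66, 68, 62, 68, 63, 65]
216 247 [69, 70, 65, 67, 67, 68, 65, 68, 64]
scene tip proj [245.6 189. ] key proj [245.8 190.1] 20 up [245.2 182.9]
175 238 [1, 121, 124, 126, 123, 117, 66, 64, 64]
177 238 [63, 117, 115, 122, 117, 113, 67, 63, 63]
179 238 [62, 107, 112, 115, 111, 107, 63, 64, 65]
181 238 [63, 66, 64, 64, 103, 64, 64, 67, 63]
183 238 [62, 67, 63, 66, 64, 64, 67, 66, 64]
185 238 [66, 66, 66, 65, 65, 62, 64, 67, 64]
187 238 [65, -1, 65, 64, 68, 65, 67, 65, 65]
189 238 [64, 64, 64, 65, 65, 65, 63, 61, 66]
191 238 [63, 65, 64, 63, 63, 67, 65, 66, 65]
193 238 [68, 63, 65, 65, 62, 64, 61, 64, 64]
```

View pics/m4.png

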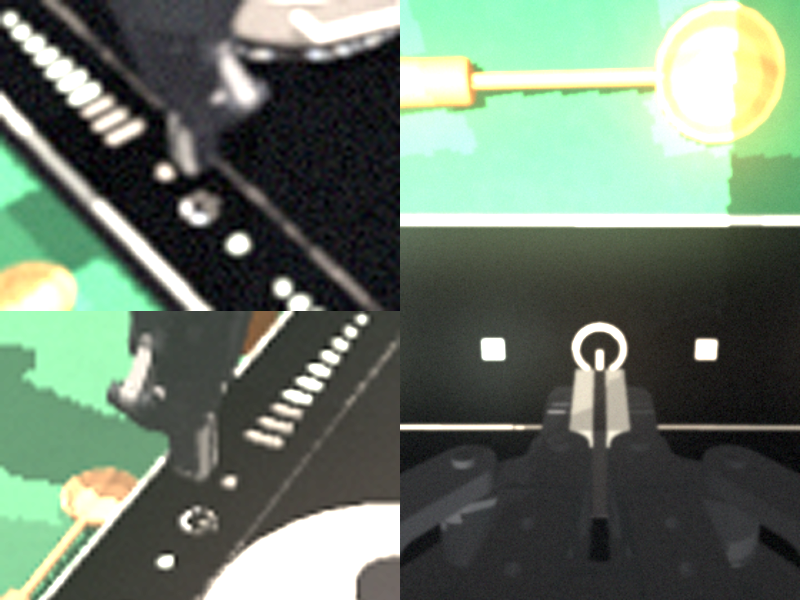

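```bash
python3 - <<'E'
from h import *
s=bot.state();e=s["ee_pos"];i=bot.camera_info("wrist");p,d=bot.capture("wrist")
q=np.array(i["rotation"]);r=R.from_quat(q) if q.size==4 else R.from_matrix(q);eye=np.array(i["eye"])
print(s["t"],np.round(e,1),np.round(eye,1))
T=R.from_quat(s["orientation"])
for v in range(230,320,8):
    row=[]
    for u in (267,270,290,293):
        P=cast(i,[(u,v)],0)[0]-eye;P=eye+P*d[v,u]/r.inv().apply(P)[2];row.append((int(d[v,u]),np.round(T.inv().apply(P-e)).astype(int).tolist(),int(P[2])))
    print(v,row)
g=cv2.cvtColor(p,cv2.COLOR_BGR2GRAY)
b=[(c,a) for c,a in blobs(p,150,40,4000) if 170<c[1]<290]
for c,a in b: print(c.round(1),a,cast(i,[c],65)[0].round(1))
E
```

```text
6.4 [485.9  62.   69.7] [416.4  76.2 246.4]
230 [(191, [8, -5, 4], 65), (190, [8, -3, 4], 66), (191, [8, 7, 5], 65), (192, [7, 9, 5], 64)]
238 [(192, [3, -5, 5], 65), (192, [4, -3, 4], 65), (192, [4, 7, 4], 65), (191, [4, 9, 4], 66)]
246 [(193, [-1, -5, 4], 65), (194, [-1, -3, 5], 65), (193, [-1, 7, 4], 66), (193, [-1, 9, 4], 65)]
254 [(194, [-5, -5, 4], 66), (195, [-5, -3, 5], 65), (195, [-5, 7, 4], 65), (193, [-5, 9, 3], 66)]
262 [(146, [11, -3, -41], 111), (146, [11, -2, -41], 110), (145, [11, 6, -42], 112), (145, [11, 7, -42], 112)]
270 [(139, [11, -3, -49], 118), (140, [10, -2, -48], 117), (139, [11, 6, -49], 118), (139, [11, 7, -49], 118)]
278 [(133, [11, -3, -55], 125), (133, [11, -2, -55], 124), (132, [11, 5, -56], 125), (134, [10, 7, -54], 124)]
286 [(127, [11, -2, -61], 130), (127, [11, -1, -61], 130), (128, [10, 5, -61], 130), (127, [11, 6, -61], 130)]
294 [(122, [11, -2, -67], 136), (121, [11, -1, -67], 136), (121, [11, 5, -67], 136), (121, [11, 6, -67], 136)]
302 [(119, [10, -2, -70], 140), (119, [10, -1, -70], 139), (117, [11, 5, -71], 141), (116, [11, 6, -72], 141)]
310 [(110, [12, -2, -79], 148), (110, [12, -1, -78], 148), (110, [12, 5, -79], 148), (111, [12, 6, -78], 147)]
318 [(105, [13, -2, -84], 153), (107, [12, -1, -82], 151), (107, [12, 5, -82], 151), (105, [13, 6, -84], 153)]
[441.5 243.8] 517 [500.5 145.1  65. ]
[471.1 244.1] 469 [503.2 159.9  65. ]
[278.4 239.2] 356 [483.4  63.7  65. ]
[501.1 244. ] 419 [505.8 174.7  65. ]
[531.1 243.9] 455 [508.4 189.6  65. ]
[  2.1 246.1] 121 [462.2 -75.1  65. ]
[556.5 247.6] 160 [512.6 202.   65. ]
[ 27.2 243.5] 306 [463.  -62.3  65. ]
[ 57.5 243.9] 261 [466.  -47.4  65. ]
[ 87.2 243.9] 202 [468.6 -32.7  65. ]
[204.7 243.9] 230 [479.2  26.1  65. ]
[117. 244.] 150 [471.4 -17.8  65. ]
[353.8 244.1] 175 [492.8 101.1  65. ]
[279.4 251.1] 51 [489.9  63.   65. ]
```

The depth image and all three cameras put the real fingertips about 38 mm above the reported TCP, at z ≈ 105. The wrist camera pose itself checks out. I'll settle it by a slow guarded descent, watching the force.

carry_out:
  commands:
    - {"dx":0,"dy":0.008,"dz":0.005,"rx":0,"ry":0,"rz":0,"gripper":-1}
    - {"dx":0,"dy":0.008,"dz":0.01,"rx":0,"ry":0,"rz":0,"gripper":-1}
    - {"dx":0,"dy":0.008,"dz":0.015,"rx":0,"ry":0,"rz":0,"gripper":-1}
    - {"dx":0,"dy":0.008,"dz":0.02,"rx":0,"ry":0,"rz":0,"gripper":-1}
    - {"dx":0,"dy":0.008,"dz":0.025,"rx":0,"ry":0,"rz":0,"gripper":-1}
    - {"dx":0,"dy":0.008,"dz":0.03,"rx":0,"ry":0,"rz":0,"gripper":-1}
    - {"dx":0,"dy":0.008,"dz":0.035,"rx":0,"ry":0,"rz":0,"gripper":-1}
    - {"dx":0,"dy":0.008,"dz":0.04,"rx":0,"ry":0,"rz":0,"gripper":-1}
    - {"dx":0,"dy":0.008,"dz":0.042,"rx":0,"ry":0,"rz":0,"gripper":-1}
    - {"dx":0,"dy":0.008,"dz":0.042,"rx":0,"ry":0,"rz":0,"gripper":-1}

```text
t: 7.45
ee_pos: [485.9, 62.9, 64.6]
orientation: [0.089, 0.996, -0.0, -0.0]
ft_force: [-1.1, 0.5, -0.2]
gripper_width: 0.3
```

carry_out:
  commands:
    - {"dx":0,"dy":0,"dz":0.004,"rx":0,"ry":0,"rz":0,"gripper":-1}
    - {"dx":0,"dy":0,"dz":0.008,"rx":0,"ry":0,"rz":0,"gripper":-1}
    - {"dx":0,"dy":0,"dz":0.012,"rx":0,"ry":0,"rz":0,"gripper":-1}
    - {"dx":0,"dy":0,"dz":0.016,"rx":0,"ry":0,"rz":0,"gripper":-1}
    - {"dx":0,"dy":0,"dz":0.018,"rx":0,"ry":0,"rz":0,"gripper":-1}
    - {"dx":0,"dy":0,"dz":0.02,"rx":0,"ry":0,"rz":0,"gripper":-1}
    - {"dx":0,"dy":0,"dz":0.022,"rx":0,"ry":0,"rz":0,"gripper":-1}
    - {"dx":0,"dy":0,"dz":0.024,"rx":0,"ry":0,"rz":0,"gripper":-1}
    - {"dx":0,"dy":0,"dz":0.025,"rx":0,"ry":0,"rz":0,"gripper":-1}
    - {"dx":0,"dy":0,"dz":0.025,"rx":0,"ry":0,"rz":0,"gripper":-1}

```text
t: 8.45
ee_pos: [485.9, 62.9, 61.6]
orientation: [0.089, 0.996, -0.0, -0.0]
ft_force: [0.7, -0.1, 0.0]
gripper_width: 0.4
```

There is no contact 3 mm below the nominal glass, so the reported TCP lies below the real fingertips. I'll go on 18 mm slowly and then measure the gap.

carry_out:
  commands:
    - {"dx":0,"dy":0,"dz":0.015,"rx":0,"ry":0,"rz":0,"gripper":-1}
    - {"dx":0,"dy":0,"dz":0.03,"rx":0,"ry":0,"rz":0,"gripper":-1}
    - {"dx":0,"dy":0,"dz":0.045,"rx":0,"ry":0,"rz":0,"gripper":-1}
    - {"dx":0,"dy":0,"dz":0.06,"rx":0,"ry":0,"rz":0,"gripper":-1}
    - {"dx":0,"dy":0,"dz":0.075,"rx":0,"ry":0,"rz":0,"gripper":-1}
    - {"dx":0,"dy":0,"dz":0.09,"rx":0,"ry":0,"rz":0,"gripper":-1}
    - {"dx":0,"dy":0,"dz":0.105,"rx":0,"ry":0,"rz":0,"gripper":-1}
    - {"dx":0,"dy":0,"dz":0.12,"rx":0,"ry":0,"rz":0,"gripper":-1}
    - {"dx":0,"dy":0,"dz":0.135,"rx":0,"ry":0,"rz":0,"gripper":-1}
    - {"dx":0,"dy":0,"dz":0.15,"rx":0,"ry":0,"rz":0,"gripper":-1}

```text
t: 9.45
ee_pos: [486.0, 62.9, 43.5]
orientation: [0.089, 0.996, -0.0, -0.0]
ft_force: [-0.9, -0.4, -0.7]
gripper_width: 0.5
```

```bash
cat > tip.py <<'E'
from h import *
s=bot.state();e=s["ee_pos"];i=bot.camera_info("wrist");p,d=bot.capture("wrist")
q=np.array(i["rotation"]);r=R.from_quat(q) if q.size==4 else R.from_matrix(q);eye=np.array(i["eye"])
T=R.from_quat(s["orientation"]);print(s["t"],np.round(e,1),np.round(s["ft_force"],1))
for v in range(246,300,2):
    row=[]
    for u in (267,270,290,293):
        P=cast(i,[(u,v)],0)[0]-eye;P=eye+P*d[v,u]/r.inv().apply(P)[2];row.append(np.r_[T.inv().apply(P-e),P[2]])
    print(v,np.round(np.median(row,0),1))
for c,a in blobs(p,150,40,4000):
    if 170<c[1]<330: print(c.round(1),a,cast(i,[c],65)[0,:2].round(1))
cv2.imwrite("pics/w5.png",p)
E
python3 tip.py
```

```text
9.45 [486.   62.9  43.5] [-0.9 -0.4 -0.7]
246 [  9.6   2.  -22.1  65.5]
248 [  8.7   2.  -22.   65.4]
250 [  7.6   2.  -21.6  65.1]
252 [  6.8   2.  -22.2  65.6]
254 [  5.9   2.  -22.2  65.7]
256 [  4.6   2.  -21.4  64.9]
258 [  4.1   2.  -22.4  65.9]
260 [ 10.8   2.  -39.9  83.4]
262 [ 10.6   2.  -41.3  84.8]
264 [ 11.1   2.  -44.2  87.7]
266 [ 10.8   2.  -45.3  88.8]
268 [ 10.7   2.  -46.8  90.3]
270 [ 10.9   1.9 -49.   92.5]
272 [ 10.7   1.9 -50.4  93.9]
274 [ 10.6   1.9 -51.9  95.3]
276 [ 10.8   2.  -53.8  97.3]
278 [ 10.9   1.9 -55.6  99.1]
280 [ 10.9   1.9 -57.1 100.6]
282 [ 11.    1.9 -58.8 102.3]
284 [ 10.8   1.9 -59.9 103.4]
286 [ 10.9   1.9 -61.5 105. ]
288 [ 10.8   1.9 -62.7 106.2]
290 [ 10.6   1.9 -63.9 107.3]
292 [ 11.1   1.9 -66.  109.5]
294 [ 10.7   2.  -66.6 110.1]
296 [ 10.6   1.9 -67.7 111.2]
298 [ 10.9   1.9 -69.5 113. ]
[463.9 265.5] 661 [500.4 145.2]
[498.2 265.8] 592 [503.2 160. ]
[271.4 252.4] 203 [479.3  62.3]
[532.7 265.9] 539 [505.8 174.8]
[ 21.3 265.9] 324 [466.  -47.6]
[ 55.9 265.6] 249 [468.6 -32.7]
[191.2 265.3] 274 [479.1  26.1]
[362.8 265.9] 232 [492.9 101.2]
[ 90.3 265.5] 183 [471.2 -17.8]
[ 67.5 327.1] 203 [499.3 -37.8]
```

View pics/w5.png

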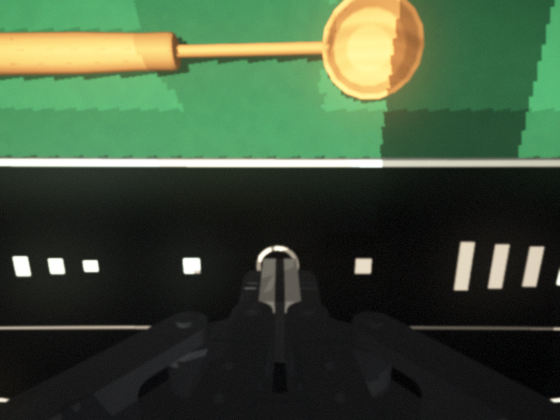

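The view shows the fingertips over the ring at about (279,262), with tips at z ≈ 83, consistently about 39.5 mm behind the reported TCP. I'll go 15 mm further down, slowly.

carry_out:
  commands:
    - {"dx":0,"dy":-0.01,"dz":0.015,"rx":0,"ry":0,"rz":0,"gripper":-1}
    - {"dx":0,"dy":-0.01,"dz":0.03,"rx":0,"ry":0,"rz":0,"gripper":-1}
    - {"dx":0,"dy":-0.01,"dz":0.045,"rx":0,"ry":0,"rz":0,"gripper":-1}
    - {"dx":0,"dy":-0.01,"dz":0.06,"rx":0,"ry":0,"rz":0,"gripper":-1}
    - {"dx":0,"dy":-0.01,"dz":0.075,"rx":0,"ry":0,"rz":0,"gripper":-1}
    - {"dx":0,"dy":-0.01,"dz":0.09,"rx":0,"ry":0,"rz":0,"gripper":-1}
    - {"dx":0,"dy":-0.01,"dz":0.105,"rx":0,"ry":0,"rz":0,"gripper":-1}
    - {"dx":0,"dy":-0.01,"dz":0.115,"rx":0,"ry":0,"rz":0,"gripper":-1}
    - {"dx":0,"dy":-0.01,"dz":0.12,"rx":0,"ry":0,"rz":0,"gripper":-1}
    - {"dx":0,"dy":-0.01,"dz":0.125,"rx":0,"ry":0,"rz":0,"gripper":-1}

```text
t: 10.5
ee_pos: [485.7, 61.9, 31.2]
orientation: [0.089, 0.996, 0.001, -0.001]
ft_force: [-9.4, -1.7, 25.7]
gripper_width: -0.2
```

```bash
sed -i 's/pics\/w5/pics\/w6/' tip.py; python3 tip.py | head -18; python3 - <<'E'
from h import *
a=[bot.capture(n)[0] for n in("side","scene")]
a=[cv2.resize(p[y-50:y+30,x-50:x+50],(400,320),interpolation=cv2.INTER_CUBIC) for p,x,y in((a[0],255,213),(a[1],246,190))]
cv2.imwrite("pics/m6.png",np.clip(np.hstack(a)*1.8,0,255).astype(np.uint8))
E
```

```text
10.5 [485.7  61.9  31.2] [-9.4 -1.7 25.7]
246 [ 14.4   2.  -34.2  65.4]
248 [ 13.5   2.  -34.   65.2]
250 [ 12.6   2.  -34.   65.2]
252 [ 11.9   2.  -34.4  65.6]
254 [ 11.    2.  -34.3  65.5]
256 [ 10.1   2.  -34.3  65.5]
258 [  8.8   2.  -33.4  64.6]
260 [ 10.8   2.  -39.9  71.1]
262 [ 10.6   2.  -41.3  72.5]
264 [ 10.7   2.  -43.5  74.7]
266 [ 10.9   2.  -45.7  77. ]
268 [ 10.8   1.9 -47.2  78.4]
270 [ 10.7   2.  -48.8  80. ]
272 [ 11.    2.  -51.   82.3]
274 [ 10.8   2.  -52.3  83.5]
276 [ 10.9   2.  -54.   85.3]
278 [ 10.7   1.9 -55.2  86.4]
```

View pics/m6.png

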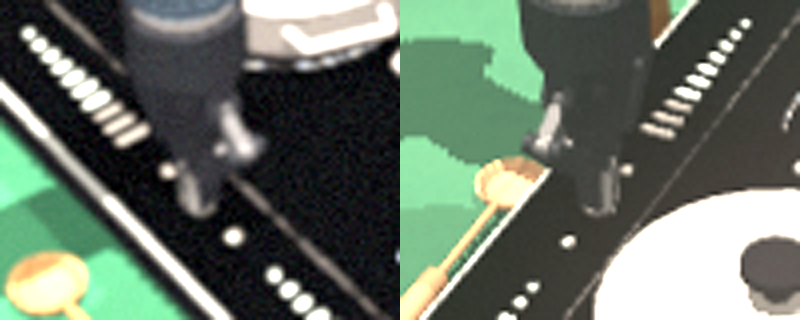

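The pictures show the fingertips on the key ring, hiding it, with contact at reported z ≈ 31 and about 26 N, under the limit. Key touched. I'll lift, go to the first mark of the right slider, then come down to a 3 mm hover.

carry_out:
  commands:
    - {"dx":0,"dy":0,"dz":-0.05,"rx":0,"ry":0,"rz":0,"gripper":-1}
    - {"dx":0,"dy":0,"dz":-0.12,"rx":0,"ry":0,"rz":0,"gripper":-1}
    - {"dx":0,"dy":-0.02,"dz":-0.22,"rx":0,"ry":0,"rz":0,"gripper":-1}
    - {"dx":0,"dy":-0.12,"dz":-0.25,"rx":0,"ry":0,"rz":0,"gripper":-1}
    - {"dx":0,"dy":-0.24,"dz":-0.25,"rx":0,"ry":0,"rz":0,"gripper":-1}
    - {"dx":0,"dy":-0.37,"dz":-0.25,"rx":0,"ry":0,"rz":0,"gripper":-1}
    - {"dx":0,"dy":-0.5,"dz":-0.25,"rx":0,"ry":0,"rz":0,"gripper":-1}
    - {"dx":0,"dy":-0.61,"dz":-0.25,"rx":0,"ry":0,"rz":0,"gripper":-1}
    - {"dx":0,"dy":-0.68,"dz":-0.25,"rx":0,"ry":0,"rz":0,"gripper":-1}
    - {"dx":0,"dy":-0.687,"dz":-0.25,"rx":0,"ry":0,"rz":0,"gripper":-1}

```text
t: 11.65
ee_pos: [470.5, -21.3, 58.4]
orientation: [0.09, 0.996, -0.0, -0.0]
ft_force: [0.2, -0.4, 0.5]
gripper_width: -0.1
```

carry_out:
  commands:
    - {"dx":0,"dy":0,"dz":0.025,"rx":0,"ry":0,"rz":0,"gripper":-1}
    - {"dx":0,"dy":0,"dz":0.05,"rx":0,"ry":0,"rz":0,"gripper":-1}
    - {"dx":0,"dy":0,"dz":0.075,"rx":0,"ry":0,"rz":0,"gripper":-1}
    - {"dx":0,"dy":0,"dz":0.1,"rx":0,"ry":0,"rz":0,"gripper":-1}
    - {"dx":0,"dy":0,"dz":0.125,"rx":0,"ry":0,"rz":0,"gripper":-1}
    - {"dx":0,"dy":0,"dz":0.15,"rx":0,"ry":0,"rz":0,"gripper":-1}
    - {"dx":0,"dy":0,"dz":0.17,"rx":0,"ry":0,"rz":0,"gripper":-1}
    - {"dx":0,"dy":0,"dz":0.19,"rx":0,"ry":0,"rz":0,"gripper":-1}
    - {"dx":0,"dy":0,"dz":0.205,"rx":0,"ry":0,"rz":0,"gripper":-1}
    - {"dx":0,"dy":0,"dz":0.205,"rx":0,"ry":0,"rz":0,"gripper":-1}

```text
t: 12.65
ee_pos: [470.9, -19.4, 33.8]
orientation: [0.089, 0.996, -0.0, -0.0]
ft_force: [0.1, 0.8, 0.6]
gripper_width: 0.0
```

```bash
sed -i 's/pics\/w6/pics\/w7/' tip.py; python3 tip.py | grep -vE "^(24|25|28|29|27)"
```

```text
12.65 [470.9 -19.4  33.8] [0.1 0.8 0.6]
260 [ 10.8   2.  -39.8  73.6]
262 [ 10.9   2.  -42.   75.8]
264 [ 10.9   2.  -43.9  77.6]
266 [ 10.7   2.  -45.2  79. ]
268 [ 10.7   2.  -47.1  80.9]
[ 27.3 275.3] 749 [ 452.4 -121.3]
[ 63.9 275.3] 675 [ 455.1 -106.4]
[478.6 272.7] 434 [484.5  64.4]
[100.2 275.2] 579 [457.8 -91.6]
[136.4 275.5] 505 [460.6 -76.8]
[172.3 275.5] 432 [463.3 -62. ]
[208.1 274.7] 322 [465.6 -47.2]
[241.2 274.9] 110 [468.1 -33.5]
[386.2 275.6] 267 [479.2  26.4]
[475.6 289.1] 114 [492.   62.9]
[  1.1 292.7] 48 [ 458.1 -134.8]
```

View pics/w7.png

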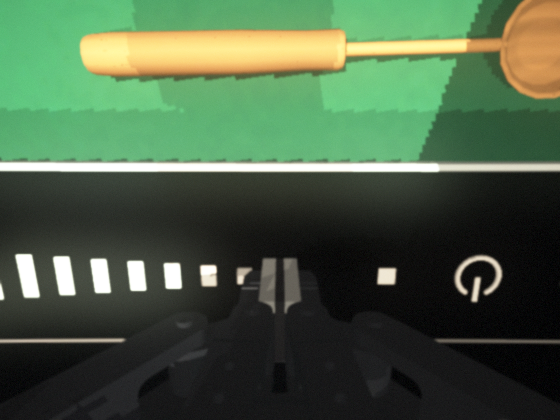

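The fingertip covers the first mark (bar 2 at (241,275), tip at (279,262)), about 2.5 mm over the glass. I'll slide at 27 mm/s.

carry_out:
  commands:
    - {"dx":0,"dy":-0.0225,"dz":0,"rx":0,"ry":0,"rz":0,"gripper":-1}
    - {"dx":0,"dy":-0.045,"dz":0,"rx":0,"ry":0,"rz":0,"gripper":-1}
    - {"dx":0,"dy":-0.0675,"dz":0,"rx":0,"ry":0,"rz":0,"gripper":-1}
    - {"dx":0,"dy":-0.09,"dz":0,"rx":0,"ry":0,"rz":0,"gripper":-1}
    - {"dx":0,"dy":-0.1125,"dz":0,"rx":0,"ry":0,"rz":0,"gripper":-1}
    - {"dx":0,"dy":-0.135,"dz":0,"rx":0,"ry":0,"rz":0,"gripper":-1}
    - {"dx":0,"dy":-0.1575,"dz":0,"rx":0,"ry":0,"rz":0,"gripper":-1}
    - {"dx":0,"dy":-0.18,"dz":0,"rx":0,"ry":0,"rz":0,"gripper":-1}
    - {"dx":0,"dy":-0.2025,"dz":0,"rx":0,"ry":0,"rz":0,"gripper":-1}
    - {"dx":0,"dy":-0.225,"dz":0,"rx":0,"ry":0,"rz":0,"gripper":-1}

```text
t: 13.7
ee_pos: [466.3, -46.2, 34.0]
orientation: [0.089, 0.996, -0.0, -0.0]
ft_force: [1.1, 0.0, 0.1]
gripper_width: 0.0
```

carry_out:
  commands:
    - {"dx":0,"dy":-0.0225,"dz":0,"rx":0,"ry":0,"rz":0,"gripper":-1}
    - {"dx":0,"dy":-0.045,"dz":0,"rx":0,"ry":0,"rz":0,"gripper":-1}
    - {"dx":0,"dy":-0.0675,"dz":0,"rx":0,"ry":0,"rz":0,"gripper":-1}
    - {"dx":0,"dy":-0.09,"dz":0,"rx":0,"ry":0,"rz":0,"gripper":-1}
    - {"dx":0,"dy":-0.1125,"dz":0,"rx":0,"ry":0,"rz":0,"gripper":-1}
    - {"dx":0,"dy":-0.135,"dz":0,"rx":0,"ry":0,"rz":0,"gripper":-1}
    - {"dx":0,"dy":-0.1575,"dz":0,"rx":0,"ry":0,"rz":0,"gripper":-1}
    - {"dx":0,"dy":-0.18,"dz":0,"rx":0,"ry":0,"rz":0,"gripper":-1}
    - {"dx":0,"dy":-0.2025,"dz":0,"rx":0,"ry":0,"rz":0,"gripper":-1}
    - {"dx":0,"dy":-0.225,"dz":0,"rx":0,"ry":0,"rz":0,"gripper":-1}

```text
t: 14.7
ee_pos: [461.5, -72.7, 34.0]
orientation: [0.089, 0.996, -0.0, -0.0]
ft_force: [0.2, -0.7, 0.2]
gripper_width: 0.2
```

carry_out:
  commands:
    - {"dx":0,"dy":-0.0225,"dz":0,"rx":0,"ry":0,"rz":0,"gripper":-1}
    - {"dx":0,"dy":-0.045,"dz":0,"rx":0,"ry":0,"rz":0,"gripper":-1}
    - {"dx":0,"dy":-0.0675,"dz":0,"rx":0,"ry":0,"rz":0,"gripper":-1}
    - {"dx":0,"dy":-0.09,"dz":0,"rx":0,"ry":0,"rz":0,"gripper":-1}
    - {"dx":0,"dy":-0.1125,"dz":0,"rx":0,"ry":0,"rz":0,"gripper":-1}
    - {"dx":0,"dy":-0.135,"dz":0,"rx":0,"ry":0,"rz":0,"gripper":-1}
    - {"dx":0,"dy":-0.1575,"dz":0,"rx":0,"ry":0,"rz":0,"gripper":-1}
    - {"dx":0,"dy":-0.18,"dz":0,"rx":0,"ry":0,"rz":0,"gripper":-1}
    - {"dx":0,"dy":-0.2025,"dz":0,"rx":0,"ry":0,"rz":0,"gripper":-1}
    - {"dx":0,"dy":-0.225,"dz":0,"rx":0,"ry":0,"rz":0,"gripper":-1}

```text
t: 15.7
ee_pos: [456.7, -99.3, 34.0]
orientation: [0.089, 0.996, -0.0, -0.0]
ft_force: [-0.0, 0.2, 0.6]
gripper_width: 0.1
```

carry_out:
  commands:
    - {"dx":0,"dy":-0.0225,"dz":0,"rx":0,"ry":0,"rz":0,"gripper":-1}
    - {"dx":0,"dy":-0.045,"dz":0,"rx":0,"ry":0,"rz":0,"gripper":-1}
    - {"dx":0,"dy":-0.0675,"dz":0,"rx":0,"ry":0,"rz":0,"gripper":-1}
    - {"dx":0,"dy":-0.09,"dz":0,"rx":0,"ry":0,"rz":0,"gripper":-1}
    - {"dx":0,"dy":-0.1125,"dz":0,"rx":0,"ry":0,"rz":0,"gripper":-1}
    - {"dx":0,"dy":-0.135,"dz":0,"rx":0,"ry":0,"rz":0,"gripper":-1}
    - {"dx":0,"dy":-0.1575,"dz":0,"rx":0,"ry":0,"rz":0,"gripper":-1}
    - {"dx":0,"dy":-0.18,"dz":0,"rx":0,"ry":0,"rz":0,"gripper":-1}
    - {"dx":0,"dy":-0.2025,"dz":0,"rx":0,"ry":0,"rz":0,"gripper":-1}
    - {"dx":0,"dy":-0.225,"dz":0,"rx":0,"ry":0,"rz":0,"gripper":-1}

```text
t: 16.7
ee_pos: [452.0, -125.9, 34.0]
orientation: [0.089, 0.996, 0.0, -0.0]
ft_force: [0.4, -0.9, 0.4]
gripper_width: 0.4
```

carry_out:
  commands:
    - {"dx":0,"dy":-0.0225,"dz":0,"rx":0,"ry":0,"rz":0,"gripper":-1}
    - {"dx":0,"dy":-0.045,"dz":0,"rx":0,"ry":0,"rz":0,"gripper":-1}
    - {"dx":0,"dy":-0.0675,"dz":0,"rx":0,"ry":0,"rz":0,"gripper":-1}
    - {"dx":0,"dy":-0.09,"dz":0,"rx":0,"ry":0,"rz":0,"gripper":-1}
    - {"dx":0,"dy":-0.1125,"dz":0,"rx":0,"ry":0,"rz":0,"gripper":-1}
    - {"dx":0,"dy":-0.135,"dz":0,"rx":0,"ry":0,"rz":0,"gripper":-1}
    - {"dx":0,"dy":-0.1575,"dz":0,"rx":0,"ry":0,"rz":0,"gripper":-1}
    - {"dx":0,"dy":-0.18,"dz":0,"rx":0,"ry":0,"rz":0,"gripper":-1}
    - {"dx":0,"dy":-0.2025,"dz":0,"rx":0,"ry":0,"rz":0,"gripper":-1}
    - {"dx":0,"dy":-0.222,"dz":0,"rx":0,"ry":0,"rz":0,"gripper":-1}

```text
t: 17.7
ee_pos: [447.3, -152.1, 34.0]
orientation: [0.089, 0.996, -0.0, 0.0]
ft_force: [0.4, -0.6, 0.5]
gripper_width: 0.0
```

carry_out:
  commands:
    - {"dx":0,"dy":0,"dz":0,"rx":0,"ry":0,"rz":0,"gripper":-1}
    - {"dx":0,"dy":0,"dz":0,"rx":0,"ry":0,"rz":0,"gripper":-1}
    - {"dx":0,"dy":0,"dz":0,"rx":0,"ry":0,"rz":0,"gripper":-1}
    - {"dx":0,"dy":0,"dz":0,"rx":0,"ry":0,"rz":0,"gripper":-1}
    - {"dx":0,"dy":0,"dz":0,"rx":0,"ry":0,"rz":0,"gripper":-1}
    - {"dx":0,"dy":0,"dz":0,"rx":0,"ry":0,"rz":0,"gripper":-1}
    - {"dx":0,"dy":0,"dz":0,"rx":0,"ry":0,"rz":0,"gripper":-1}
    - {"dx":0,"dy":0,"dz":0,"rx":0,"ry":0,"rz":0,"gripper":-1}
    - {"dx":0,"dy":0,"dz":0,"rx":0,"ry":0,"rz":0,"gripper":-1}
    - {"dx":0,"dy":0,"dz":0,"rx":0,"ry":0,"rz":0,"gripper":-1}

```text
t: 18.7
ee_pos: [447.3, -151.9, 34.0]
orientation: [0.089, 0.996, -0.0, -0.0]
ft_force: [-0.1, -0.3, 1.0]
gripper_width: 0.1
```

```bash
sed -i 's/pics\/w7/pics\/w8/' tip.py; python3 tip.py | grep -vE "^(24|25|28|29|27)"; python3 - <<'E'
from h import *
cv2.imwrite("pics/s8.png",np.hstack([cv2.imread("pics/w8.png")[:,:400],bot.capture("side")[0][:,160:560]]))
E
```

```text
18.7 [ 447.3 -151.9   34. ] [-0.1 -0.3  1. ]
260 [ 11.1   2.  -40.6  74.6]
262 [ 10.9   2.  -42.   76. ]
264 [ 10.7   2.  -43.3  77.3]
266 [ 10.9   2.  -45.7  79.7]
268 [ 10.6   2.  -46.7  80.7]
[278.8 253. ] 172 [ 437.7 -148.7]
[316.4 268. ] 403 [ 447.1 -134.3]
[350.5 274.7] 598 [ 452.6 -120.7]
[386.4 274.7] 553 [ 455.3 -105.9]
[422.4 274.4] 503 [457.8 -91. ]
[458.3 274.9] 434 [460.6 -76.3]
[494.7 275. ] 374 [463.2 -61.4]
[531.  275.4] 297 [466.  -46.7]
```

View pics/s8.png

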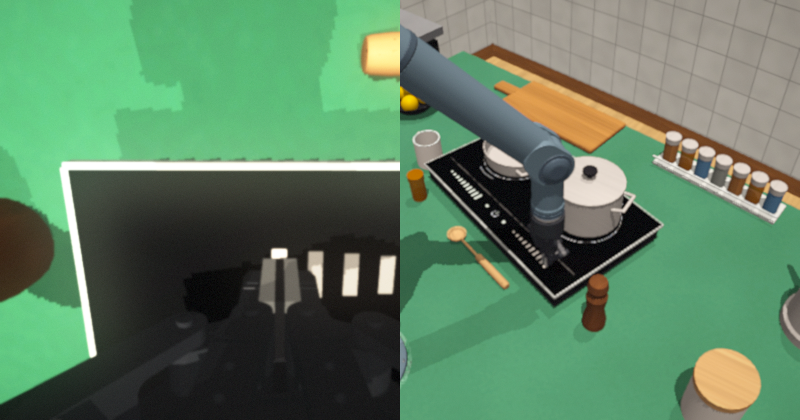

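The fingertip sits on the tenth bar (its end shows at (279,253) in the wrist half), and the pots, mill, spoon, jar and mug are where they were. Handing in while it holds.

```bash
python3 -c "
from cell import bot
print(bot.hand_in())"
```

```text
the job is handed in; nothing more can be done
None
```

I touched the power key, then slid the fingertip along the right slider, the one for the tall pot's zone, from the first mark to the last at about 27 mm/s. I handed the job in at about 19 s with the fingertip holding on the largest mark; hand-in gives no verdict, and I had no way to see whether the hob registered the touches.

**Last checks:** the wrist view shows the fingertip on the tenth bar, within about 2 mm of its measured position. It was 2–3 mm over the glass, with about 1 N measured. The pots, mill, spoon, jar and mug looked unmoved, and the fingertip never went near the left slider.

**Checks that disagreed:**
- **Fingertip height:** the reported TCP lies about 34 mm beyond the real fingertips, judging by where they touched the glass. Wrist depth put it at about 39 mm.
- **Force on the key:** because of that difference I felt for the key with a slow descent. It touched at about 15 mm/s and settled at about 26 N, firmer than intended but well under 60 N. The slider was skimmed without contact.

I ended up viewing 9 pictures. My first four move calls were refused because rows need every field; nothing moved.

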